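# Vent the covered dish on the balance, then tare

### The arm

A 6-joint arm with a two-finger parallel gripper is mounted at the origin on the work surface. World frame = base frame: x ahead of the robot, y to its left, z up, the work surface at z = 0. Lengths are in m, angles in rad, forces in N, time in s.
With the tool pointing down it reaches from about 0.375 to 0.9 m from the base axis. Payload 3.1 kg.
Tool frame: the origin (TCP) lies where the fingers leave the gripper's body, on its centre line; the fingertips stand 73 mm ahead of it and the grasp point (between the pads) lies 54 mm ahead of it; z points along the fingers, y is the line along which they close (so a half turn about z gives the same grasp; the last joint's range is limited). The gripper opens to 85 mm and grips with 20 to 120 N. Pads are 22 mm wide; open, the fingers measure 114 mm over their backs; the gripper's body (76 mm by 85 mm) begins 54 mm behind the grasp point. The pads swing forward as they close: fully open they stand 13 mm farther back than shut.
Start: joints at [-0.178, 0.527, 1.433, -0, 1.181, -0.178], TCP at [0.625, 0, 0.304] pointing down, gripper open.
Joint ranges: [-3.08, 3.08], [-0.75, 2.2], [0.22, 2.44], [-1.43, 4.57], [0, 2.65], [-2.85, 2.85]. Speed limits (rad/s): [2.79, 2.79, 3.14, 3.14, 3.14, 3.14].

### API

Orientations are given as a unit quaternion [x, y, z, w].
In Python, from station import manip gives the robot as it stands.
- The arm moves only by the tool step_arm, never from a script. Its argument "moves" is one flat list of numbers, 5 for each row, row after row: the opening, from 0 (shut) to 1 (fully open), then the shift along the world's x, y, z scaled (see below), then the turn about the world's z scaled (see below). In form: [fingers, x, y, z, yaw, fingers, x, y, z, yaw, ...]. A call has 1 to 12 rows; each row is the pose to reach, as a shift and turn from the pose commanded when the call began, turning the shorter way round; what a row does not reach only later rows make up. The controller multiplies each number of a shift by 200 mm and each number of a turn by pi rad. A row lasts 1/8 s, in which the tool goes at most 62.5 mm and 10.7 degrees, less where a joint would pass 70% of its speed; a pose out of reach is approached as far as the arm can. A call with a number of a shift or a turn outside -1 to 1 is refused whole. A call with a gripper value outside its range is refused whole. The fingers move at their own pace and stop on an object; "grip_force" is the grip in N (left out, the last holds). Time passes only in rows, so rows that repeat a pose let the fingers close. It gives the time, the measured TCP pose, the force, the opening and the grip force at its end, in the units of the state.
- manip.sense(): the state, without advancing time (a new reading comes with each control period).
- manip.snapshot(name): name is "scene" or "side" or "wrist"; returns a dict with "color" (384x512x3 uint8, blue, green, red), "z_map" (384x512 float32, m along the optical axis (not along the pixel's ray), 0 where there is no reading), "fovy" (degrees; the focal length in pixels is half the picture's height over the tangent of half this angle, whatever the lens; pixels are square), "cx", "cy" (the principal point, pixels), "R" (3x3) and "t" (3): a world point X has camera coordinates R X + t; the wrist camera has in their place "mount" (4x4, takes a point from camera to tool coordinates, whose origin is the TCP and whose axes are the flange's). Camera axes: x right, y down, z forward; pixel columns grow to the right and rows downward; lengths in m; the calibration is good to about 2 mm. A picture is of the moment at which its call begins: read the wrist's pose just before it.
- manip.sign_off(): hands the job in; it is judged then, once.
The state is a dict: "t": time; "q": joint angles; "qd": joint speeds; "tau": joint torques, N m; "tcp_pos": TCP position; "tool_rot": TCP orientation; "force": force on the tool from outside, world axes, zero at the start; "ft_torque": the same for the moment, N m; "finger_gap": opening from 0.0 (shut) to 1.0 (fully open); "gripper_force": force on a finger pad.
Only numpy, scipy, OpenCV 4.12 (cv2) and the standard library are available. Lean on these libraries where they do the work, as an engineer would, in place of code of your own. Each camera call takes 0.05 s, during which the arm holds its last target. There are 200 camera calls.

### The job

The covered glass dish on the balance has come warm from the drying oven. Without taking the lid off, raise it at one edge until that edge is just clear of the dish, the opposite edge still resting on the dish, keep it so for two seconds to let the warm air out, and lower it gently (do not let it drop) so that it sits flat and centred again, the dish staying where it is on the pan. Then press the wide tare key fully down and let it go; leave the small round power key and the things on the bench alone.

Things in the scene. Friction and masses are not known exactly. Their poses are not given: they have to be found in the camera images.
- balance: White balance fixed to the bench, 212 mm wide, 320 deep (x -200 to +124). Origin on the bench under the pan's centre, z up; front (-x) is a control panel sloping 0.24 rad, 34 mm high at the front, 60 at the back. Behind it (x > -91 mm) a flat deck, 60 mm high. Round steel pan, 90 mm across, 4 mm thick, on a thin central carrier: underside 70 mm, top 74 mm above the bench.
- pan (a point): Centre of the upper face of the weighing pan.
- dish: Loose clear glass dish on the pan, 94 mm outside diameter, 25 mm high, wall and floor 3 mm, about 130 g. Origin at the centre of its underside, z up. A paper filter disc and a small turned steel part in it are fixed to it.
- lid: Loose clear glass lid, 106 mm outside, 100 inside, 12 high: 3 mm top, 3 mm thick skirt reaching 9 mm below the dish's rim, 3 mm play all round; about 70 g. Origin: centre of the skirt's lower edge plane, z up; seated, 16 mm above the dish's origin, so 30 mm above the deck. The skirt overhangs the pan by 8 mm: fingertips tilted about 45 degrees go under it from outside.
- tare (a joint): Travel of the wide tare key, m: 0 up, 0.0035 fully down; it springs back. It starts to move at about 2.3 N and is fully down at about 4.6 N.
- tare_top (a point): Centre of the upper face of the tare key: white rectangular key, 24 mm (up the slope) by 46 mm (across), standing 6 mm proud of the panel near its right-hand (-y) front corner; z is square to the panel (it leans 0.24 rad to the front) and the key moves along -z.
- power (a joint): Travel of the power key, m: 0 up, 0.0035 fully down. Leave alone.
- power_top (a point): Centre of the upper face of the power key: small white round key, 18 mm across, near the left-hand (+y) front corner of the panel.
- caliper: Digital caliper lying on the bench beside the balance, 235 mm long (x), 13 mm high. Bystander. Origin under the middle of its black slider.
- weight: Brass knob weight standing on the bench beside the balance, 38 mm across, 63 mm high. Bystander. Origin at the centre of its underside.
- mouse: Black computer mouse on the bench beside the balance, 104 x 60 x 32 mm. Bystander. Origin at the centre of its underside.
There are look-alikes about, which are no part of the job. Leave any orange or red look-alike of the lid alone.

How it is judged:
By the outcome, as a careful person would: the job done as asked, in the order asked, and still so for the second after the job is handed in, with the robot touching nothing.
It also fails if it takes over 54 s, if anything falls off the work surface, if the arm or the gripper's body presses on something with over 40 N, if the wrist force passes 120 N, or if a joint passes its speed limit or range.

## Working session

There is one attempt and no reset: what is moved stays moved. The work goes in short steps, Python scripts to look and compute and a tool call to move; the robot and the scene stay as the last step left them, time stands still between calls to the robot, and variables do not carry over. Pictures are saved under pics/ and viewed, at most 10 in all, crops included, and the job is handed in when it is done.

Besides the shell and the picture viewer there is one more tool, called after "Call:" by a JSON object that holds its "op" and its "data", one argument or row to a line. step_arm: Moves the arm, as the interface text tells. Its arguments: {"type":"object","properties":{"moves":{"type":"array","items":{"type":"number"}},"grip_force":{"type":"number"}},"required":["moves"]}

```bash
ls; mkdir -p pics
cat > h.py <<'E'
import numpy as np, cv2
from station import manip
from scipy.spatial.transform import Rotation as Ro
def snap(n):
    s=manip.sense(); d=manip.snapshot(n); d['f']=d['color'].shape[0]/2/np.tan(np.radians(d['fovy'])/2)
    if 'mount' in d:
        M=np.eye(4); M[:3,:3]=Ro.from_quat(s['tool_rot']).as_matrix(); M[:3,3]=s['tcp_pos']
        T=np.linalg.inv(M@np.array(d['mount'])); d['R']=T[:3,:3]; d['t']=T[:3,3]
    d['R']=np.array(d['R']); d['t']=np.array(d['t'])
    return d
def plane(d,u,v,z):
    r=d['R'].T@np.array([(u-d['cx'])/d['f'],(v-d['cy'])/d['f'],1]); c=-d['R'].T@d['t']
    return c+r*(z-c[2])/r[2]
def depth(d,u,v):
    z=d['z_map'][int(v),int(u)]
    return d['R'].T@(np.array([(u-d['cx'])/d['f']*z,(v-d['cy'])/d['f']*z,z])-d['t'])
def proj(d,X):
    p=d['R']@np.array(X)+d['t']; return d['cx']+d['f']*p[0]/p[2], d['cy']+d['f']*p[1]/p[2]
E
python3 - <<'E'
from h import *
ims=[]
s=manip.sense(); print(s)
for n in("scene","side","wrist"):
    d=snap(n); ims.append(d['color']); print(n,d['f'],d['cx'],d['cy'],-d['R'].T@d['t'],d['R'][2]); np.save('pics/'+n+'0.npy',d,allow_pickle=True)
    cv2.imwrite(f'pics/{n}0.png',d['color'])
E
```

```text
pics
{'t': 0.0, 'q': array([-1.78484237e-01,  5.28484863e-01,  1.43389095e+00, -2.14469460e-06,
        1.18144690e+00, -1.78503492e-01]), 'qd': array([-0.00062867,  0.00023989, -0.00138333,  0.00022173, -0.00069156,
        0.00037006]), 'tau': array([ 2.50220628e-04, -4.42344439e+01, -1.78024775e+01, -2.06930472e-04,
        8.36740597e-03,  2.24214921e-05]), 'tcp_pos': array([6.24434733e-01, 1.40840234e-04, 3.02925595e-01]), 'tool_rot': array([ 7.07099245e-01,  7.07113438e-01, -6.36745574e-04, -9.15338089e-04]), 'force': array([ 0.15560515, -0.42199073, -0.10350234]), 'ft_torque': array([ 0.00126448,  0.09066622, -0.01280276]), 'gripper_force': 0.0, 'finger_gap': 0.9994788764387714}
scene 355.24183082284515 251.46124213452754 190.24863288735241 [ 1.21756348 -0.22966084  0.50229997] [-0.77057925  0.35521579 -0.529178  ]
side 374.8239855616352 254.83134361916683 188.81080128811135 [0.32577959 0.80434486 0.69309709] [ 0.28576009 -0.7435527  -0.60454161]
wrist 298.66881249241266 250.6827528073695 187.96555806012512 [0.6258151  0.0658962  0.37238535] [-0.00149422 -0.26215733 -0.96502399]
```

View pics/scene0.png

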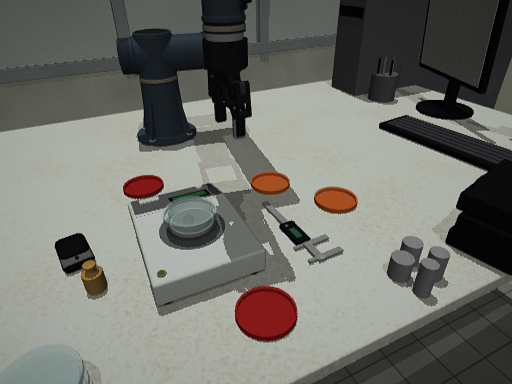

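View pics/wrist0.png

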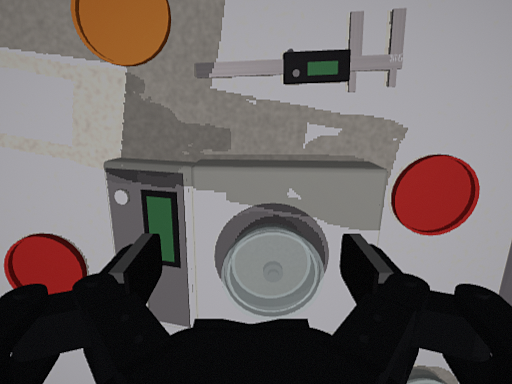

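View pics/side0.png

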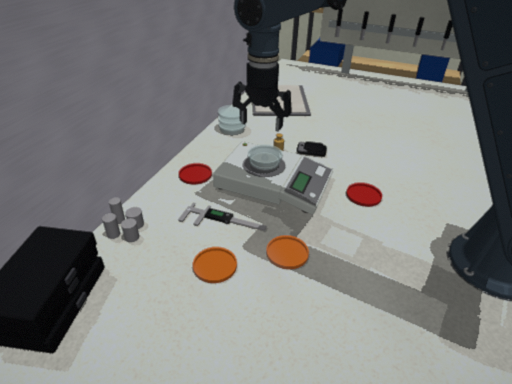

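Run:
```python
from h import *
w=np.load('pics/wrist0.npy',allow_pickle=True).item(); s=np.load('pics/side0.npy',allow_pickle=True).item(); c=np.load('pics/scene0.npy',allow_pickle=True).item()
a=cv2.resize(w['color'][195:335,200:340],(400,400),interpolation=cv2.INTER_CUBIC)
b=cv2.resize(s['color'][140:210,230:335],(400,267),interpolation=cv2.INTER_CUBIC)
e=cv2.resize(c['color'][180:250,145:250],(400,267),interpolation=cv2.INTER_CUBIC)
cv2.imwrite('pics/comp.png',np.hstack([cv2.copyMakeBorder(a,0,134,0,0,0),np.vstack([b,e])]))
for n,d,pts in(('w',w,[(272,271),(272,240),(230,200),(350,170),(340,290),(108,168),(383,168),(192,163),(121,197),(193,315),(236,270),(320,40)]),('s',s,[(321,170),(265,153),(240,175)])):
    for p in pts: print(n,p,depth(d,*p).round(4))
for p in [(121,197)]: print(plane(w,*p,.045))
```

```text
w (272, 271) [ 0.6472 -0.0954  0.101 ]
w (272, 240) [ 0.6465 -0.0607  0.1017]
w (230, 200) [ 0.6026 -0.033   0.0591]
w (350, 170) [7.317e-01 7.000e-04 5.830e-02]
w (340, 290) [ 0.7325 -0.1457  0.0589]
w (108, 168) [ 0.462  -0.0019  0.037 ]
w (383, 168) [0.7683 0.0023 0.0548]
w (192, 163) [0.5602 0.0057 0.0456]
w (121, 197) [ 0.4769 -0.0339  0.0455]
w (193, 315) [ 0.5547 -0.1811  0.0592]
w (236, 270) [ 0.6106 -0.0938  0.1019]
w (320, 40) [7.038e-01 1.393e-01 5.000e-04]
s (321, 170) [ 0.4802 -0.1595  0.0475]
s (265, 153) [ 0.6442 -0.1013  0.1004]
s (240, 175) [ 0.6903 -0.0198  0.0595]
[ 0.4766682  -0.03407589  0.045     ]
```

View pics/comp.png

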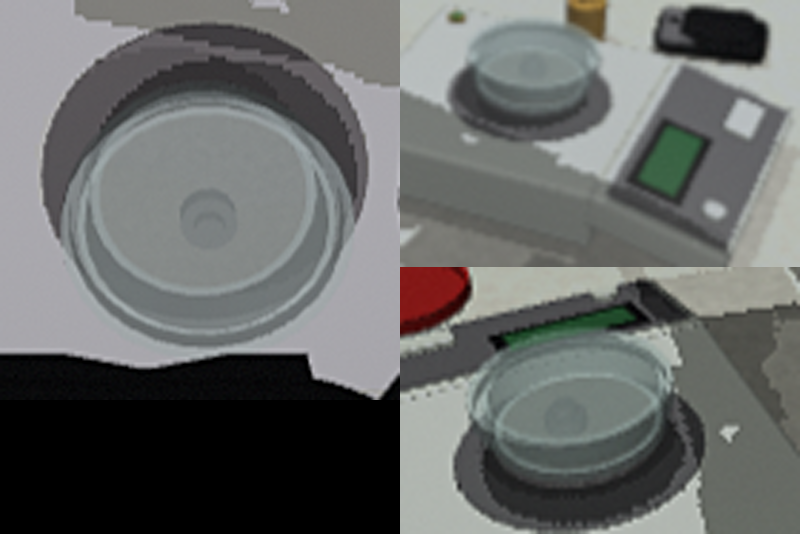

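```bash
cat >> h.py <<'E'
def cloud(d):
    v,u=np.mgrid[0:384,0:512]; z=d['z_map']; P=np.stack([(u-d['cx'])/d['f']*z,(v-d['cy'])/d['f']*z,z],-1)
    W=(P-d['t'])@d['R']; W[z==0]=np.nan; return W
def lidtop(d,c=(.647,-.1),lo=.094,hi=.13,r=.065):
    W=cloud(d); m=(W[...,2]>lo)&(W[...,2]<hi)&(np.hypot(W[...,0]-c[0],W[...,1]-c[1])<r)
    m=cv2.morphologyEx(m.astype(np.uint8),cv2.MORPH_OPEN,np.ones((3,3)))>0
    return W[m],m
E
python3 - <<'E'
from h import *
for n in('wrist','side','scene'):
    d=np.load(f'pics/{n}0.npy',allow_pickle=True).item()
    P,m=lidtop(d,lo=.099,hi=.105); 
    (x,y),r=cv2.minEnclosingCircle(P[:,:2].astype(np.float32)); q=np.percentile(P,[0.5,99.5],axis=0)
    print(n,len(P),np.median(P[:,2]),(x,y,r),q.round(4).tolist(), 2*np.sqrt(1))
    W=cloud(d)
    # deck outline and keys
    b=d['color'].astype(int); 
    if n=='side':
        k=(b.min(2)>150)&(W[...,0]>.45)&(W[...,0]<.55)&(W[...,1]>-.2)&(W[...,1]<0)&(W[...,2]>.033)
        N,l,st,c=cv2.connectedComponentsWithStats(k.astype(np.uint8))
        for i in range(1,N):
            if st[i,4]>15: print(c[i],st[i],W[l==i].mean(0).round(4),W[l==i].min(0).round(4),W[l==i].max(0).round(4), plane(d,*c[i],.0465).round(4))
    if n=='wrist':
        k=(W[...,2]>.055)&(W[...,2]<.063)
        cs=max(cv2.findContours(k.astype(np.uint8),0,2)[0],key=cv2.contourArea)
        for u in range(205,380,20):
            v=np.where(k[:,u])[0].min(); print(u,v,W[v,u].round(4),end=' ')
E
```

```text
wrist 7420 0.10131877027192338 (0.6474361419677734, -0.10125796496868134, 0.053022656589746475) [[0.597, -0.1505, 0.0996], [0.6976, -0.0504, 0.1029]] 2.0
205 166 [0.5761 0.0043 0.0557] 225 167 [0.5978 0.0036 0.0578] 245 167 [0.6192 0.0035 0.0566] 265 166 [0.6407 0.0044 0.0555] 285 167 [0.6622 0.0035 0.0563] 305 167 [0.6839 0.0033 0.0553] 325 166 [0.7054 0.0045 0.0555] 345 168 [0.7266 0.0026 0.057 ] 365 168 [0.7486 0.0024 0.0557] side 530 0.10193462761792724 (0.6460524797439575, -0.09961729496717453, 0.054166730493307114) [[0.5956, -0.1507, 0.0994], [0.6972, -0.0481, 0.1045]] 2.0
[320.  170.5] [316 166   9  10  60] [ 0.4822 -0.1545  0.0483] [ 0.4722 -0.1787  0.0451] [ 0.4927 -0.1333  0.0524] [ 0.4826 -0.157   0.0465]
[312.05882353 194.41176471] [310 193   5   4  17] [ 0.4742 -0.0324  0.0454] [ 0.4679 -0.0407  0.0429] [ 0.4811 -0.0258  0.0495] [ 0.474  -0.031   0.0465]
scene 1375 0.10281335644821697 (0.6476143002510071, -0.10136336833238602, 0.05357827991247177) [[0.5973, -0.1526, 0.0994], [0.6993, -0.0519, 0.1046]] 2.0
```

Call:
{"op": "step_arm", "data": {
  "moves": [0,0.05,-0.3,0,0,0,0.1,-0.6,-0.1,0,0,0.113,-0.818,-0.3,0,0,0.113,-0.818,-0.5,0,0,0.113,-0.818,-0.5,0,0,0.113,-0.818,-0.5,0]
}}

```text
t: 0.9
tcp_pos: [0.6482, -0.1632, 0.205]
tool_rot: [0.707, 0.707, 0.0, 0.001]
force: [-0.3, 0.6, 0.5]
finger_gap: -0.001
gripper_force: 0.0
```

Run:
```python
from h import *
s=manip.sense(); print(s['t'],s['tcp_pos'],s['tool_rot'],s['force'],s['finger_gap'])
d=snap('wrist'); np.save('pics/wrist1.npy',d,allow_pickle=True)
cv2.imwrite('pics/wrist1.png',d['color'])
P,m=lidtop(d,lo=.096,hi=.108); (x,y),r=cv2.minEnclosingCircle(P[:,:2].astype(np.float32)); print(x,y,r,len(P),np.median(P[:,2]))
W=cloud(d); k=(W[...,2]>.11)&(np.abs(W[...,0]-s['tcp_pos'][0])<.05); print(W[k].min(0),W[k].max(0),k.sum())
```

```text
0.9 [ 0.6482401  -0.16323778  0.20497144] [7.06837367e-01 7.07375708e-01 3.23107976e-04 6.63495327e-04] [-0.32394448  0.56087692  0.53322273] -0.0006088223355643004
0.6472957134246826 -0.10190363973379135 0.053156495094299316 28289 0.10125856870440732
[ 0.59824108 -0.1755282   0.13504132] [ 0.69823538 -0.14232303  0.23389711] 44807
```

View pics/wrist1.png

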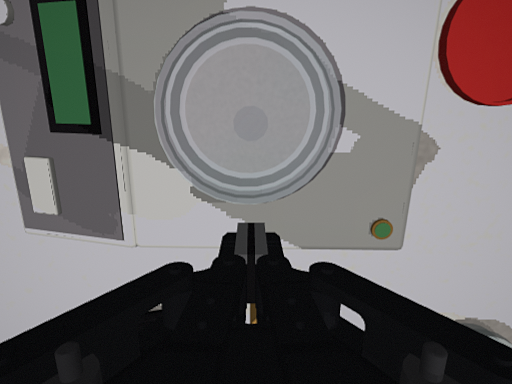

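Run:
```python
from h import *
d=np.load('pics/wrist1.npy',allow_pickle=True).item(); W=cloud(d)
for v in range(218,250,3): print(v,[W[v,u].round(4).tolist() for u in (228,244,258,272)])
b=d['color'].astype(int); k=(b.min(2)>150); k[:150]=0;k[220:]=0;k[:,:23]=0;k[:,65:]=0
k=cv2.morphologyEx(k.astype(np.uint8),cv2.MORPH_OPEN,np.ones((5,5)))
N,l,st,c=cv2.connectedComponentsWithStats(k)
for i in range(1,N): print(st[i],c[i],np.nanmedian(W[l==i],0),W[l==i].min(0),W[l==i].max(0))
for p in [(12,12)]: print(W[12,3])
```

```text
218 [[0.6323, -0.1802, 0.0586], [0.6447, -0.1794, 0.0606], [0.6554, -0.18, 0.0589], [0.666, -0.1794, 0.0606]]
221 [[0.6324, -0.1822, 0.0598], [0.6446, -0.1823, 0.0595], [0.6554, -0.1818, 0.0606], [0.6662, -0.1825, 0.0588]]
224 [[0.6322, -0.1852, 0.0584], [0.6463, -0.1526, 0.1385], [0.6532, -0.1527, 0.1384], [0.6663, -0.1851, 0.0585]]
227 [[0.6322, -0.1874, 0.0592], [0.6464, -0.1524, 0.1429], [0.653, -0.1525, 0.1425], [0.6663, -0.1875, 0.0588]]
230 [[0.6321, -0.1903, 0.0583], [0.6465, -0.1527, 0.1456], [0.6529, -0.1521, 0.1471], [0.6663, -0.1899, 0.059]]
233 [[0.6387, -0.1562, 0.1412], [0.6465, -0.1526, 0.1492], [0.6529, -0.1523, 0.1498], [0.66, -0.1567, 0.1399]]
236 [[0.6388, -0.1568, 0.1434], [0.6466, -0.1525, 0.1528], [0.6528, -0.1522, 0.1533], [0.6596, -0.1563, 0.1442]]
239 [[0.6391, -0.1566, 0.1471], [0.6467, -0.1524, 0.1561], [0.6527, -0.152, 0.1569], [0.6595, -0.1566, 0.1471]]
242 [[0.6393, -0.1566, 0.1501], [0.6468, -0.1523, 0.1593], [0.6527, -0.1529, 0.1579], [0.6592, -0.1562, 0.151]]
245 [[0.6395, -0.1567, 0.1532], [0.6468, -0.1529, 0.1609], [0.6526, -0.1522, 0.1623], [0.659, -0.1567, 0.1529]]
248 [[0.6398, -0.1561, 0.1572], [0.6469, -0.1519, 0.1655], [0.6525, -0.1521, 0.1651], [0.6588, -0.1564, 0.1564]]
[  25  158   31   56 1208] [ 39.61672185 185.21937086] [ 0.48452817 -0.15708386  0.04799358] [nan nan nan] [nan nan nan]
[ 0.48072533 -0.03565168  0.04623015]
```

Call:
{"op": "step_arm", "data": {
  "moves": [0,-0.01,-0.0035,-0.06,0,0,-0.01,-0.0035,-0.12,0,0,-0.01,-0.0035,-0.13,0,0,-0.01,-0.0035,-0.13,0]
}}

```text
t: 1.45
tcp_pos: [0.6455, -0.1642, 0.1775]
tool_rot: [0.707, 0.707, -0.0, -0.0]
force: [0.8, 0.6, -0.5]
finger_gap: 0.003
gripper_force: 0.0
```

Call:
{"op": "step_arm", "data": {
  "moves": [0,0,0,-0.005,0,0,0,0,-0.01,0,0,0,0,-0.01,0]
}}

```text
t: 1.82
tcp_pos: [0.6456, -0.1643, 0.176]
tool_rot: [0.707, 0.707, 0.0, 0.0]
force: [0.3, 0.3, -0.9]
finger_gap: 0.001
gripper_force: 0.0
```

Call:
{"op": "step_arm", "data": {
  "moves": [0,0,0,-0.0025,0,0,0,0,-0.0025,0]
}}

```text
t: 2.08
tcp_pos: [0.6456, -0.1642, 0.1754]
tool_rot: [0.707, 0.707, -0.0, -0.0]
force: [0.5, -0.1, 0.3]
finger_gap: 0.005
gripper_force: 0.0
```

Call:
{"op": "step_arm", "data": {
  "moves": [0,0,0,-0.0025,0,0,0,0,-0.0025,0]
}}

```text
t: 2.33
tcp_pos: [0.6456, -0.1643, 0.1749]
tool_rot: [0.707, 0.707, -0.0, -0.0]
force: [-0.8, 0.1, -1.3]
finger_gap: 0.001
gripper_force: 0.0
```

Call:
{"op": "step_arm", "data": {
  "moves": [0,0,0,-0.0025,0,0,0,0,-0.0025,0]
}}

```text
t: 2.58
tcp_pos: [0.6455, -0.1642, 0.1743]
tool_rot: [0.707, 0.707, -0.0, -0.0]
force: [-0.7, -0.4, 0.6]
finger_gap: -0.001
gripper_force: 0.0
```

Call:
{"op": "step_arm", "data": {
  "moves": [0,0,0,-0.0025,0,0,0,0,-0.0025,0]
}}

```text
t: 2.82
tcp_pos: [0.6456, -0.1643, 0.1738]
tool_rot: [0.707, 0.707, -0.0, -0.0]
force: [-1.0, 0.1, 1.1]
finger_gap: -0.001
gripper_force: 0.0
```

```bash
cat >> h.py <<'E'
def look():
    d=snap('wrist'); s=manip.sense(); P,m=lidtop(d,lo=.094,hi=.14); 
    A=np.c_[P[:,:2]-[.647,-.101],np.ones(len(P))]; w=np.ones(len(P),bool)
    for _ in range(4): x=np.linalg.lstsq(A[w],P[w,2],rcond=None)[0]; w=abs(A@x-P[:,2])<.0015
    print('t',round(s['t'],2),'tcp',s['tcp_pos'].round(5),'F',s['force'].round(1),'slope',x.round(4),'inl',w.mean().round(2),'rise@+53',round(x[1]*.1,4),'circ',cv2.minEnclosingCircle(P[:,:2].astype(np.float32)))
    return d
E
python3 -c "
from h import *
d=look(); W=cloud(d)
for u in (246,252): print([W[v,u].round(4).tolist() for v in range(212,245,4)])"
```

```text
t 2.88 tcp [ 0.64555 -0.16427  0.17388] F [-0.2  0.1  0.2] slope [ 0.     -0.0012  0.1013] inl 0.94 rise@+53 -0.0001 circ ((0.6470166444778442, -0.10715733468532562), 0.05786248669028282)
[[0.6445, -0.1496, 0.1013], [0.6445, -0.1515, 0.1019], [0.6445, -0.1534, 0.1026], [0.6445, -0.1539, 0.1066], [0.6446, -0.1535, 0.1127], [0.6447, -0.1535, 0.1173], [0.6448, -0.1531, 0.1225], [0.6448, -0.154, 0.1247], [0.6449, -0.1533, 0.1299]]
[[0.6475, -0.1495, 0.1016], [0.6475, -0.1512, 0.1027], [0.6475, -0.1539, 0.1013], [0.6475, -0.1533, 0.1081], [0.6474, -0.1538, 0.112], [0.6474, -0.1536, 0.117], [0.6474, -0.1539, 0.1208], [0.6474, -0.1535, 0.1256], [0.6474, -0.1532, 0.1302]]
```

Call:
{"op": "step_arm", "data": {
  "moves": [0,0,0.004,0.0025,0,0,0,0.004,0,0,0,0,0.004,-0.0025,0,0,0,0.004,-0.0025,0]
}}

```text
t: 3.38
tcp_pos: [0.6457, -0.1636, 0.1736]
tool_rot: [0.707, 0.707, 0.0, 0.0]
force: [-0.6, 0.7, 0.8]
finger_gap: -0.001
gripper_force: 0.5
```

Call:
{"op": "step_arm", "data": {
  "moves": [0,0,0,-0.0015,0,0,0,0,-0.0015,0]
}}

```text
t: 3.62
tcp_pos: [0.6457, -0.1636, 0.1734]
tool_rot: [0.707, 0.707, 0.0, 0.0]
force: [-0.3, -0.6, 2.7]
finger_gap: -0.0
gripper_force: 0.9
```

```bash
python3 -c "
from h import *
d=look()"
```

```text
t 3.67 tcp [ 0.64571 -0.16358  0.17338] F [-0.8  0.2  2.4] slope [-0.      0.0002  0.1013] inl 0.94 rise@+53 0.0 circ ((0.6470689177513123, -0.10684067010879517), 0.05745796114206314)
```

Call:
{"op": "step_arm", "data": {
  "moves": [0,0,0,-0.001,0,0,0,0,-0.001,0]
}}

```text
t: 3.92
tcp_pos: [0.6457, -0.1636, 0.1731]
tool_rot: [0.707, 0.707, 0.0, 0.0]
force: [-0.2, -1.2, 2.6]
finger_gap: -0.005
gripper_force: 1.2
```

Call:
{"op": "step_arm", "data": {
  "moves": [0,0,0,-0.001,0,0,0,0,-0.001,0]
}}

```text
t: 4.18
tcp_pos: [0.6457, -0.1636, 0.1728]
tool_rot: [0.707, 0.707, 0.0, 0.0]
force: [0.3, -1.0, 2.7]
finger_gap: 0.002
gripper_force: 1.3
```

```bash
python3 -c "
from h import *
d=look()"
```

```text
t 4.22 tcp [ 0.64568 -0.1636   0.17279] F [-0.5 -0.9  3.8] slope [0.0036 0.0504 0.1035] inl 0.94 rise@+53 0.005 circ ((0.6471620202064514, -0.10722824931144714), 0.057370737195014954)
```

Call:
{"op": "step_arm", "data": {
  "moves": [0,0,0,-0.0005,0,0,0,0,-0.001,0,0,0,0,-0.0015,0,0,0,0,-0.0015,0]
}}

```text
t: 4.72
tcp_pos: [0.6457, -0.1636, 0.1724]
tool_rot: [0.707, 0.707, -0.0, 0.0]
force: [-1.0, -1.2, 3.3]
finger_gap: -0.002
gripper_force: 1.6
```

```bash
python3 -c "
from h import *
d=look()"
```

```text
t 4.78 tcp [ 0.64567 -0.16358  0.17246] F [ 0.4 -1.1  3.5] slope [0.0079 0.0919 0.1054] inl 0.94 rise@+53 0.0092 circ ((0.6470674872398376, -0.10747919231653214), 0.057533856481313705)
```

Call:
{"op": "step_arm", "data": {
  "moves": [0,0,0,-0.0005,0,0,0,0,-0.001,0,0,0,0,-0.0015,0,0,0,0,-0.0018,0,0,0,0,-0.0018,0]
}}

```text
t: 5.4
tcp_pos: [0.6456, -0.1636, 0.1721]
tool_rot: [0.707, 0.707, -0.0, 0.0]
force: [0.8, -1.5, 3.1]
finger_gap: 0.001
gripper_force: 1.8
```

```bash
python3 -c "
from h import *
d=look(); cv2.imwrite('pics/tilt.png',d['color'][:260,100:400]); e=snap('side'); np.save('pics/side2.npy',e,allow_pickle=True)
a=cv2.resize(d['color'][:260,120:380],(400,400),interpolation=cv2.INTER_CUBIC); b=cv2.resize(e['color'][130:200,225:325],(400,280),interpolation=cv2.INTER_CUBIC)
e=snap('scene');c=cv2.resize(e['color'][185:255,145:245],(400,280),interpolation=cv2.INTER_CUBIC)
cv2.imwrite('pics/comp2.png',np.hstack([cv2.copyMakeBorder(a,0,160,0,0,0),np.vstack([b,c])]))"
```

```text
t 5.45 tcp [ 0.64561 -0.16358  0.17209] F [ 0.3 -2.3  3.2] slope [0.0133 0.1362 0.1074] inl 0.94 rise@+53 0.0136 circ ((0.6472769379615784, -0.10793344676494598), 0.05711681768298149)
```

View pics/comp2.png

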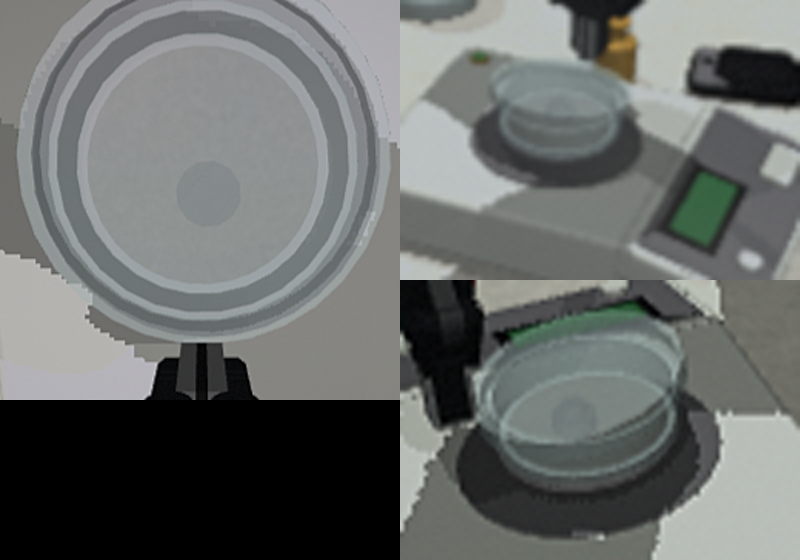

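Call:
{"op": "step_arm", "data": {
  "moves": [0,0,0,0,0,0,0,0,0,0,0,0,0,0,0,0,0,0,0,0,0,0,0,0,0,0,0,0,0,0,0,0,0,0,0,0,0,0,0,0,0,0,0,0,0,0,0,0,0,0,0,0,0,0,0,0,0,0,0,0]
}}

```text
t: 7.05
tcp_pos: [0.6456, -0.1635, 0.1721]
tool_rot: [0.707, 0.707, -0.0, 0.0]
force: [0.4, -2.6, 4.2]
finger_gap: 0.0
gripper_force: 2.1
```

```bash
python3 -c "
from h import *
d=look()"
```

```text
t 7.1 tcp [ 0.6456  -0.1635   0.17207] F [ 0.3 -2.6  3.2] slope [0.0136 0.1373 0.1075] inl 0.94 rise@+53 0.0137 circ ((0.64708012342453, -0.10797657072544098), 0.057090237736701965)
```

Call:
{"op": "step_arm", "data": {
  "moves": [0,0,0,0,0,0,0,0,0,0,0,0,0,0,0,0,0,0,0,0,0,0,0,0,0,0,0,0,0,0,0,0,0,0,0,0,0,0,0,0,0,0,0,0,0,0,0,0,0,0]
}}

```text
t: 8.35
tcp_pos: [0.6456, -0.1635, 0.172]
tool_rot: [0.707, 0.707, -0.0, 0.0]
force: [0.3, -3.4, 3.0]
finger_gap: -0.002
gripper_force: 2.2
```

```bash
python3 -c "
from h import *
d=look()"
```

```text
t 8.4 tcp [ 0.64558 -0.16348  0.17206] F [ 1.6 -3.1  4.2] slope [0.0137 0.1385 0.1075] inl 0.94 rise@+53 0.0138 circ ((0.6473490595817566, -0.10775652527809143), 0.05716663971543312)
```

Call:
{"op": "step_arm", "data": {
  "moves": [0,0,0,0.0003,0,0,0,0,0.0007,0,0,0,0,0.0011,0,0,0,0,0.0015,0,0,0,0,0.0019,0,0,0,0,0.0023,0,0,0,0,0.0027,0,0,0,0,0.0031,0,0,0,0,0.0034,0,0,0,0,0.0037,0,0,0,0,0.004,0,0,0,0,0.004,0]
}}

```text
t: 9.9
tcp_pos: [0.6456, -0.1634, 0.1728]
tool_rot: [0.707, 0.707, 0.0, -0.0]
force: [0.4, -2.3, 3.2]
finger_gap: -0.003
gripper_force: 1.9
```

```bash
python3 -c "
from h import *
d=look()"
```

```text
t 9.95 tcp [ 0.64558 -0.1634   0.17283] F [ 0.2 -1.2  3.2] slope [0.0041 0.0481 0.1034] inl 0.94 rise@+53 0.0048 circ ((0.6472192406654358, -0.10727186501026154), 0.05777675658464432)
```

Following well; lower the rest.

Call:
{"op": "step_arm", "data": {
  "moves": [0,0,0,0.0003,0,0,0,0,0.0006,0,0,0,0,0.0009,0,0,0,0,0.0012,0,0,0,0,0.0015,0,0,0,0,0.0018,0,0,0,0,0.0021,0,0,0,0,0.0024,0,0,0,0,0.0027,0,0,0,0,0.003,0,0,0,0,0.0035,0,0,0,0,0.004,0]
}}

```text
t: 11.45
tcp_pos: [0.6454, -0.1633, 0.1734]
tool_rot: [0.707, 0.707, -0.0, -0.0]
force: [1.3, -0.8, 1.9]
finger_gap: 0.001
gripper_force: 1.0
```

Call:
{"op": "step_arm", "data": {
  "moves": [0,0,0,0.01,0,0,0,0,0.05,0,0,0,0,0.15,0,0,0,0,0.16,0,0,0,0,0.16,0]
}}

```text
t: 12.08
tcp_pos: [0.6457, -0.1635, 0.2065]
tool_rot: [0.707, 0.707, 0.0, 0.001]
force: [-0.3, -0.3, -0.8]
finger_gap: 0.0
gripper_force: 0.0
```

```bash
python3 -c "
from h import *
d=look(); np.save('pics/wrist3.npy',d,allow_pickle=True)
o=np.load('pics/wrist1.npy',allow_pickle=True).item()
for q in (o,d):
    P,m=lidtop(q,lo=.096,hi=.108); print(cv2.minEnclosingCircle(P[:,:2].astype(np.float32)),np.percentile(P,[.5,99.5],axis=0))
a=[cv2.resize(q['color'][0:230,130:370],(400,383),interpolation=cv2.INTER_CUBIC) for q in (o,d)]
cv2.imwrite('pics/comp3.png',np.hstack(a))"
```

```text
t 12.12 tcp [ 0.64543 -0.16339  0.2059 ] F [-0.1  0.1 -0.3] slope [-1.000e-04 -6.000e-04  1.013e-01] inl 0.97 rise@+53 -0.0001 circ ((0.6472584009170532, -0.1013670340180397), 0.05321803689002991)
((0.6472957134246826, -0.10190363973379135), 0.053156495094299316) [[ 0.59695098 -0.15159939  0.09958203]
 [ 0.69755151 -0.0511407   0.10293974]]
((0.6472584009170532, -0.1013670340180397), 0.05321803689002991) [[ 0.59689656 -0.15141699  0.09954644]
 [ 0.6974658  -0.05089915  0.10299964]]
```

View pics/comp3.png

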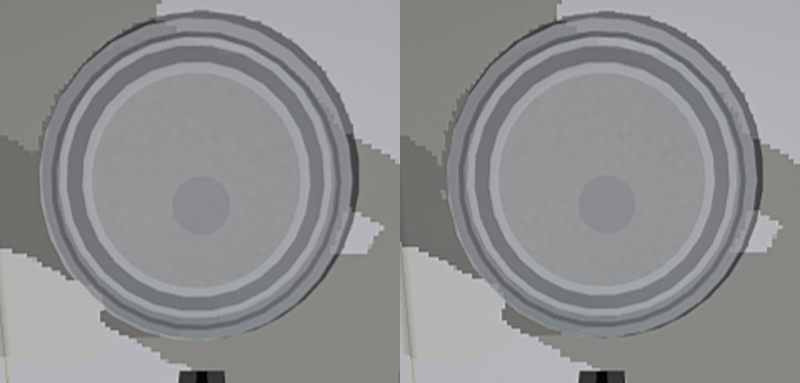

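Run:
```python
from h import *
d=np.load('pics/wrist3.npy',allow_pickle=True).item()
g=cv2.GaussianBlur(d['color'][...,1].astype(np.float32),(3,3),0)
c0=np.array(proj(d,(.6473,-.1013,.09)))
# radial edges: polar unwrap about c0, find strong edges by consistent radius
rr=np.arange(40,105,.5); th=np.arange(0,2*np.pi,np.pi/90)
U=(c0[0]+rr[None]*np.cos(th)[:,None]).astype(np.float32);V=(c0[1]+rr[None]*np.sin(th)[:,None]).astype(np.float32)
pol=cv2.remap(g,U,V,cv2.INTER_LINEAR); gr=np.gradient(pol,axis=1)
med=np.median(gr,0); pk=[i for i in range(2,len(rr)-2) if abs(med[i])>1.2 and abs(med[i])==abs(med[i-2:i+3]).max()]
for i in pk:
    lo,hi=max(i-9,0),i+10; s=np.sign(med[i]); j=lo+np.argmax(s*gr[:,lo:hi],1)
    pu=c0[0]+rr[j]*np.cos(th); pv=c0[1]+rr[j]*np.sin(th)
    for z in (.077,.090,.099,.102):
        X=np.array([plane(d,a,b,z)[:2] for a,b in zip(pu,pv)]); w=np.ones(len(X),bool)
        for _ in range(6):
            A=np.c_[2*X,np.ones(len(X))]; x=np.linalg.lstsq(A[w],(X[w]**2).sum(1),rcond=None)[0]; r=np.sqrt(x[2]+x[0]**2+x[1]**2); e=abs(np.hypot(*(X-x[:2]).T)-r); w=e<max(.0006,np.median(e)*1.5)
        print(rr[i],s,z,x[:2].round(4),'r',r.round(4),w.mean().round(2))
```

```text
65.5 -1.0 0.077 [ 0.6471 -0.1007] r 0.0433 0.7
65.5 -1.0 0.09 [ 0.6471 -0.1004] r 0.0405 0.7
65.5 -1.0 0.099 [ 0.6471 -0.1003] r 0.0385 0.71
65.5 -1.0 0.102 [ 0.6471 -0.1003] r 0.0379 0.71
77.0 -1.0 0.077 [ 0.648  -0.1067] r 0.0492 0.58
77.0 -1.0 0.09 [ 0.648  -0.1061] r 0.046 0.58
77.0 -1.0 0.099 [ 0.6479 -0.1057] r 0.0438 0.58
77.0 -1.0 0.102 [ 0.6479 -0.1056] r 0.043 0.58
80.5 -1.0 0.077 [ 0.6496 -0.1056] r 0.0496 0.63
80.5 -1.0 0.09 [ 0.6494 -0.1051] r 0.0464 0.63
80.5 -1.0 0.099 [ 0.6493 -0.1047] r 0.0441 0.63
80.5 -1.0 0.102 [ 0.6493 -0.1046] r 0.0434 0.63
83.5 1.0 0.077 [ 0.6474 -0.1049] r 0.053 0.59
83.5 1.0 0.09 [ 0.6474 -0.1045] r 0.0496 0.59
83.5 1.0 0.099 [ 0.6474 -0.1041] r 0.0472 0.59
83.5 1.0 0.102 [ 0.6474 -0.104 ] r 0.0464 0.59
89.0 -1.0 0.077 [ 0.6464 -0.1059] r 0.0567 0.62
89.0 -1.0 0.09 [ 0.6464 -0.1054] r 0.053 0.62
89.0 -1.0 0.099 [ 0.6464 -0.105 ] r 0.0504 0.62
89.0 -1.0 0.102 [ 0.6464 -0.1049] r 0.0495 0.62
```

Call:
{"op": "step_arm", "data": {
  "moves": [0,-0.3,0.02,0,0,0,-0.6,0.037,0,0,0,-0.83,0.037,-0.1,0,0,-0.83,0.037,-0.25,0,0,-0.83,0.037,-0.35,0,0,-0.83,0.037,-0.38,0,0,-0.83,0.037,-0.38,0]
}}

```text
t: 13.0
tcp_pos: [0.4796, -0.156, 0.1294]
tool_rot: [0.707, 0.707, -0.0, -0.0]
force: [-0.1, -0.6, -0.4]
finger_gap: 0.002
gripper_force: 0.0
```

Run:
```python
from h import *
s=manip.sense(); print(s['t'],s['tcp_pos'],s['force'])
d=snap('wrist'); e=snap('side')
a=cv2.resize(d['color'][100:300,130:380],(400,320),interpolation=cv2.INTER_CUBIC); b=cv2.resize(e['color'][120:210,260:360],(400,360),interpolation=cv2.INTER_CUBIC)
cv2.imwrite('pics/comp4.png',np.hstack([cv2.copyMakeBorder(a,0,40,0,0,0),b]))
```

```text
13.0 [ 0.47958648 -0.15603034  0.12938517] [-0.05291535 -0.61552688 -0.3645337 ]
```

View pics/comp4.png

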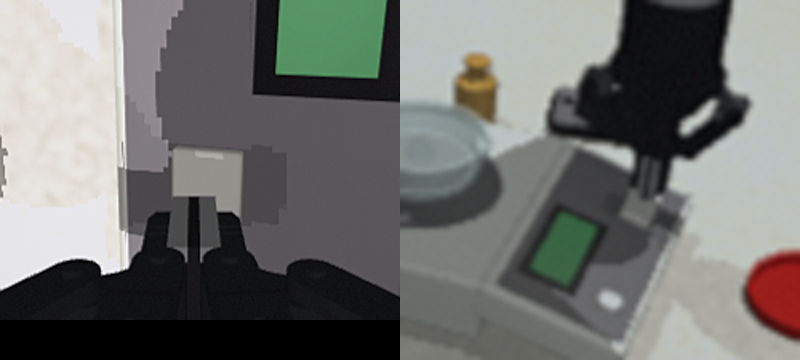

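Call:
{"op": "step_arm", "data": {
  "moves": [0,0,0,-0.02,0,0,0,0,-0.035,0,0,0,0,-0.042,0,0,0,0,-0.042,0]
}}

```text
t: 13.6
tcp_pos: [0.4797, -0.1561, 0.1214]
tool_rot: [0.707, 0.707, 0.0, 0.0]
force: [0.3, 0.1, 2.4]
finger_gap: 0.004
gripper_force: 1.2
```

Call:
{"op": "step_arm", "data": {
  "moves": [0,0,0,-0.005,0,0,0,0,-0.01,0,0,0,0,-0.01,0]
}}

```text
t: 13.98
tcp_pos: [0.4801, -0.1561, 0.1195]
tool_rot: [0.707, 0.707, 0.0, 0.001]
force: [1.7, 1.2, 4.5]
finger_gap: -0.0
gripper_force: 1.9
```

Call:
{"op": "step_arm", "data": {
  "moves": [0,0,0,-0.004,0,0,0,0,-0.008,0,0,0,0,-0.008,0]
}}

```text
t: 14.35
tcp_pos: [0.4801, -0.1563, 0.1182]
tool_rot: [0.707, 0.707, 0.0, 0.001]
force: [1.4, 2.0, 8.2]
finger_gap: -0.002
gripper_force: 3.6
```

Call:
{"op": "step_arm", "data": {
  "moves": [0,0,0,-0.002,0,0,0,0,-0.004,0,0,0,0,-0.004,0]
}}

```text
t: 14.72
tcp_pos: [0.4802, -0.1562, 0.118]
tool_rot: [0.707, 0.707, 0.0, 0.001]
force: [0.3, 2.7, 13.3]
finger_gap: 0.004
gripper_force: 6.2
```

Call:
{"op": "step_arm", "data": {
  "moves": [0,0,0,-0.003,0,0,0,0,-0.003,0,0,0,0,0.01,0,0,0,0,0.03,0,0,0,0,0.15,0,0,0,0,0.45,0,0,0,0,0.6,0,0,0,0,0.6,0,0,0,0,0.6,0]
}}

```text
t: 15.85
tcp_pos: [0.4786, -0.1557, 0.2357]
tool_rot: [0.707, 0.707, -0.001, -0.001]
force: [-0.3, 0.9, -0.7]
finger_gap: 0.001
gripper_force: 0.0
```

Run:
```python
from h import *
s=manip.sense(); print(s['t'],s['tcp_pos'],s['force'])
for n in('side','wrist'):
    d=snap(n); W=cloud(d); b=d['color'].astype(int).min(2)
    P,m=lidtop(d,lo=.096,hi=.108); print(n,cv2.minEnclosingCircle(P[:,:2].astype(np.float32)),len(P))
    k=(b>130)&(W[...,0]>.46)&(W[...,0]<.51)&(W[...,1]>-.19)&(W[...,1]<-.12)&(W[...,2]>.042); k=cv2.erode(k.astype(np.uint8),np.ones((3,3)))>0
    print(k.sum(),W[k].mean(0))
o=np.load('pics/side0.npy',allow_pickle=True).item(); n=snap('side')
cv2.imwrite('pics/fin.png',cv2.resize(n['color'][100:250,180:380],(800,600)))
```

```text
15.85 [ 0.47855868 -0.15567527  0.23567088] [-0.30889151  0.92441067 -0.69151875]
side ((0.6465775370597839, -0.09963136166334152), 0.05572686716914177) 568
1 [ 0.48649998 -0.17092869  0.04979174]
wrist ((0.6459815502166748, -0.10157793760299683), 0.053047168999910355) 11821
1064 [ 0.48479754 -0.15694918  0.04797219]
```

View pics/fin.png

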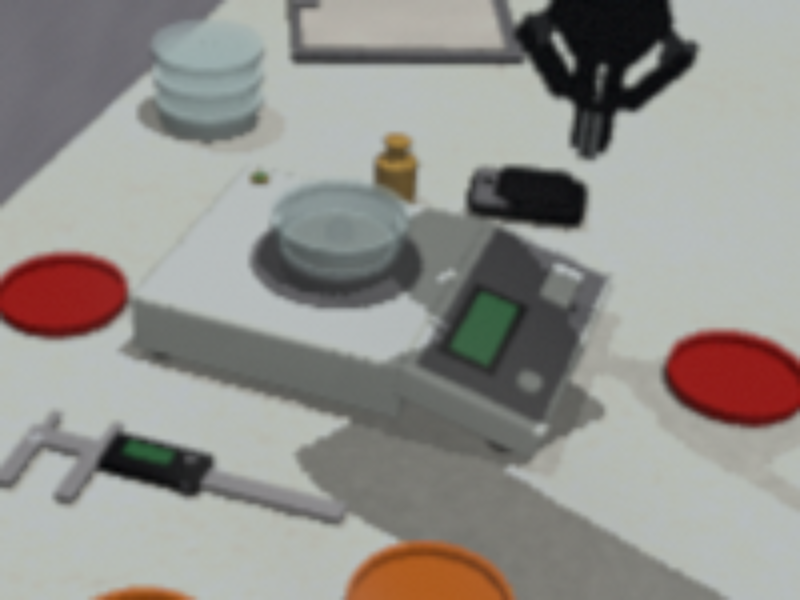

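The lid sits flat and centred on the dish. The tare key is back up, nothing on the bench has moved, and the gripper is clear of everything.

```bash
python3 -c "
from station import manip
print(manip.sign_off())"
```

```text
the job is handed in; nothing more can be done
None
```

The job is handed in: I tilted the lid's +y edge about 4 mm clear of the dish by pressing down on the opposite edge, since the fingers could not tilt to go under it, held it about 3 s, and lowered it gently to flat and centred (within about 0.7 mm by camera). I then pressed the tare key to its stop at about 13 N and released it. This took about 16 s of the 54 s allowed, with no verdict shown.

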